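# Complete the jar carton from the picking bin

### The arm

A 6-joint arm with a two-finger parallel gripper is mounted at the origin on the work surface. World frame = base frame: x ahead of the robot, y to its left, z up, the work surface at z = 0. Lengths are in m, angles in degrees, forces in N, time in s.
With the tool pointing down it reaches from about 0.3 to 0.75 m from the base axis. Payload 8.5 kg.
Tool frame: the origin (TCP) lies on the centre line of the jaws, within the pads' length; the fingertips stand 17 mm ahead of it and the grasp point (between the pads) lies 2 mm behind it (env.tcp_to_tips is the distance from the TCP to the fingertips, in m); z points along the fingers, y is the line along which they close (so a half turn about z gives the same grasp; the last joint's range is limited). The gripper opens to 85 mm and grips with 20 to 120 N. Pads are 22 mm wide; open, the fingers measure 114 mm over their backs; the gripper's body (76 mm by 85 mm) begins 54 mm behind the grasp point. The pads swing forward as they close: fully open they stand 13 mm farther back than shut.
Start: joints at [-85.732, 21.807, 74.336, -0, 83.858, -12.336], TCP at [0.157, -0.527, 0.248] pointing down, gripper open.
Joint ranges: [-178.18, 178.18], [-50.72, 133.34], [12.68, 142.11], [-81.47, 261.47], [9.98, 163.14], [-165.26, 165.26]. Speed limits (degrees/s): [136.94, 136.94, 180, 180, 180, 180].

### API

Orientations are given as a 3x3 rotation matrix whose columns are the frame's x, y, z axes.
In Python, from rig import env gives the robot as it stands. The module is installed in compiled form; this text tells all that it offers.
- The arm moves only by the shell command python3 -m pendant 'ROWS' [FORCE]. ROWS is JSON, a list of rows, each a list of 7 numbers: the opening, from 0 (shut) to 1 (fully open), then the shift along the tool's x, y, z in m, then the turn, a rotation vector about the tool's x, y, z in rad. A call has 1 to 5 rows; each row is the pose to reach, as a shift and turn from the pose commanded when the call began, along the tool's axes at that moment; what a row does not reach only later rows make up. A row lasts 1/8 s, in which the tool goes at most 62.5 mm and 10.7 degrees, less where a joint would pass 70% of its speed; a pose out of reach is approached as far as the arm can. A call with a gripper value outside its range is refused whole. The fingers move at their own pace and stop on an object; FORCE is the grip in N (left out, the last holds). Time passes only in rows, so rows that repeat a pose let the fingers close. It gives the time, the measured TCP pose, the force, the opening and the grip force at its end, in the units of the state.
- env.observe(): the state, without advancing time (a new reading comes with each control period).
- env.get_image(name): name is "scene" or "top"; returns a dict with "image" (384x512x3 uint8, blue, green, red), "fx", "fy", "cx", "cy" (pixels), "k1" (the pictures are not rectified: a ray, as slopes to the right and down, at radius r is drawn at 1 + k1 r^2 times it, then the intrinsics apply), "pose" (4x4, takes a point from camera to world coordinates). Camera axes: x right, y up, looking along -z (the intrinsics and any distortion apply to the point x, -y, -z); pixel columns grow to the right and rows downward; lengths in m; the calibration is good to about 2 mm. A picture is of the moment at which its call begins. There is no depth.
- env.close_job(): hands the job in; it is judged then, once.
Trained networks look in the newest picture that a camera, given by its name, has taken for a name from the list of things; names that differ only in an ending like _2 or _b are one class to them, and where a whole thing is asked for, a point or a joint stands for the part that bears it (a point fixed in the world has none). Each returns a list of dicts, best first, with "conf" (0 to 1); they miss things now and then, are a little off and sometimes report something else, mostly with a low value. They report only what shows in the picture. A call takes as long as a camera call.
- env.find_in(camera, thing): "bbox" ([centre column, centre row, width, height] in pixels, round what is visible of it).
- env.trace(camera, thing): "mask" (384x512 bool, what is visible of it) and "bbox" ([centre column, centre row, width, height] in pixels, round what is visible of it).
- env.tip_of(camera, thing): "centre" ([column, row] in pixels: a listed point, or the origin of a listed thing).
The state is a dict: "time_s": time; "q": joint angles; "qvel": joint speeds; "joint_efforts": joint torques, N m; "position": TCP position; "tool_rot": TCP orientation; "ft_force": force on the tool from outside, world axes, zero at the start; "wrist_torque": the same for the moment, N m; "grip_width": finger opening in m; "gripper_force": force on a finger pad.
Only numpy, scipy, OpenCV 4.12 (cv2) and the standard library are available. Lean on these libraries where they do the work, as an engineer would, in place of code of your own. Each camera call takes 0.05 s, during which the arm holds its last target. There are 200 camera calls.

### The job

The three-cell carton on the packing table holds two jars and has one empty cell. From the divided grey bin take the one jar that is the same shape and size as those two, and set it down upright in the empty cell; do not drop it in.

Things in the scene. Friction and masses are not known exactly. Their poses are not given: they have to be found in the camera images.
- jar_center (a point): Jar to take: closed amber glass jar, paper label, steel lid; 54 mm across, 80 mm high (straight side up to 64 mm, lid 52 mm across), about 0.2 kg, upright near the middle of one bin compartment. Site: its centre, 40 mm above its underside; z its axis. Other compartments: a slimmer jar (42 across, 102 high), a low wide jar (72 across, 46 high), a tea box (50 x 68 x 78).
- bin: Picking bin: open grey plastic tray, 260 x 260 mm, fixed, one divider each way: 2 x 2 compartments of 122 x 122 mm. Walls and dividers 5 mm thick, tops 45 mm (walls) and 39 mm (dividers) above the table; floor 5 mm thick. Compartment middles 64 mm from the origin along both +-x and +-y. Origin: centre of its underside; x, y along its sides, z up.
- carton: Low open cardboard tray, fixed, 128 mm (x) by 292 mm (y), three cells in a row along y, 96 mm apart, the middle one at the origin. Cells 120 (x) by 92 mm (y) inside; floor 4 mm thick, walls and dividers 4 mm thick, tops 35 mm above the table. Two cells hold a jar like the one to take, standing mid-cell. Origin: centre of its underside, on the table; z up.
- gap (a point): The middle of the empty cell of the carton, on the top face of its floor, 4 mm above the table. Its own axes mean nothing; use the carton's.

How it is judged:
By the outcome, as a careful person would: the job done as asked, in the order asked, and still so for the second after the job is handed in, with the robot touching nothing.
It also fails if it takes over 38 s, if anything falls off the work surface, if the arm or the gripper's body presses on something with over 40 N, if the wrist force passes 120 N, or if a joint passes its speed limit or range.

## Working session

There is one attempt and no reset: what is moved stays moved. The work goes in short steps, Python scripts to look and compute and a shell command to move; the robot and the scene stay as the last step left them, time stands still between calls to the robot, and variables do not carry over. Pictures are saved under pics/ and viewed, at most 10 in all, crops included, and the job is handed in when it is done.

```bash
mkdir -p pics; cat > h.py <<'E'
import numpy as np, cv2
from rig import env
def px2ray(im,p):
    u=np.array([(p[0]-im['cx'])/im['fx'],(p[1]-im['cy'])/im['fy']]); s=u.copy()
    for _ in range(20): s=u/(1+im['k1']*(s@s))
    P=np.array(im['pose']); d=P[:3,:3]@np.array([s[0],-s[1],-1]); return P[:3,3],d/np.linalg.norm(d)
def atz(im,p,z):
    o,d=px2ray(im,p); return o+d*(z-o[2])/d[2]
def tri(rays):
    A=np.zeros((3,3));b=np.zeros(3)
    for o,d in rays:
        M=np.eye(3)-np.outer(d,d);A+=M;b+=M@o
    x=np.linalg.solve(A,b); return x,[np.linalg.norm((np.eye(3)-np.outer(d,d))@(x-o)) for o,d in rays]
def proj(im,X):
    P=np.array(im['pose']); c=P[:3,:3].T@(np.array(X)-P[:3,3]); s=np.array([c[0],-c[1]])/-c[2]
    s=s*(1+im['k1']*(s@s)); return s*[im['fx'],im['fy']]+[im['cx'],im['cy']]
E
python3 - <<'E'
from h import *
ims={c:env.get_image(c) for c in('scene','top')}
for c,im in ims.items():
    cv2.imwrite(f'pics/{c}0.png',im['image']); print(c,np.round(im['pose'],3).tolist(),im['fx'],im['k1'])
R={}
for t in('jar_center','bin','carton','gap'):
    for c in ims:
        for r in env.tip_of(c,t)[:4]: print(t,c,'tip',np.round(r['centre'],1),round(r['conf'],2),np.round(atz(ims[c],r['centre'],0.04 if t=='jar_center' else .004),3)); R.setdefault((t,c),r['centre'])
        for r in env.find_in(c,t)[:4]: print('   box',np.round(r['bbox'],1),round(r['conf'],2))
    if (t,'scene') in R and (t,'top') in R: print(t,'TRI',tri([px2ray(ims[c],R[t,c]) for c in ims]))
print(env.observe())
E
```

```text
scene [[0.735, -0.567, 0.371, 1.007], [0.678, 0.613, -0.406, -0.566], [0.003, 0.55, 0.835, 1.138], [0.0, 0.0, 0.0, 1.0]] 473.57854160471913 -0.1244078918654321
top [[-0.011, 0.995, -0.1, 0.436], [-0.999, -0.014, -0.028, -0.043], [-0.03, 0.1, 0.995, 1.079], [0.0, 0.0, 0.0, 1.0]] 370.8704380974798 0.01255332421086336
jar_center scene tip [321.  151.6] 0.71 [0.588 0.188 0.04 ]
   box [323.6 156.2  26.5  32.3] 0.74
jar_center top tip [181.2 173.9] 0.59 [0.592 0.182 0.04 ]
   box [182.4 173.9  22.9  17.2] 0.96
jar_center TRI (array([0.59145674, 0.18083375, 0.04958457]), [np.float64(0.0007994101958842081), np.float64(0.0007994101958841805)])
bin scene tip [312.6 134.2] 0.63 [0.514 0.249 0.004]
   box [310.6 136.2 111.4  96.6] 0.73
bin top tip [165.7 202.8] 0.63 [0.513 0.235 0.004]
   box [163.6 202.6 103.1  98.9] 0.87
bin TRI (array([0.5157484 , 0.23597788, 0.0153827 ]), [np.float64(0.0050171749934005), np.float64(0.005017174993400552)])
carton scene tip [183.3 250.1] 0.58 [ 0.51  -0.291  0.004]
   box [178.  251.2 107.6 111.3] 0.85
carton top tip [346.8 197.3] 0.58 [ 0.522 -0.291  0.004]

[... 331 characters left out ...]
6802e+01, -1.23349663e+01]), 'qvel': array([-0.0681635 ,  0.04179464,  0.06140836, -0.03735252,  0.08353128,
        0.04325811]), 'joint_efforts': array([-1.34171078e-03, -4.48323619e+01, -2.31463516e+01, -2.87454804e-04,
        4.28027561e-04, -2.62646131e-05]), 'position': array([ 0.15716789, -0.52705448,  0.24833772]), 'tool_rot': array([[ 9.58300484e-01,  2.85762458e-01, -1.63589035e-05],
       [ 2.85762457e-01, -9.58300483e-01, -5.19347030e-05],
       [-3.05177336e-05,  4.50942905e-05, -9.99999999e-01]]), 'ft_force': array([-0.2291166 ,  0.53369683, -0.25614746]), 'wrist_torque': array([ 0.00822603, -0.03809666, -0.03260848]), 'gripper_force': 0.0, 'grip_width': 0.08545990709974044}
```

```bash
python3 - <<'E'
import cv2,numpy as np
a=cv2.imread('pics/scene0.png');b=cv2.imread('pics/top0.png')
f=lambda im,x,y,w,h:cv2.resize(im[y:y+h,x:x+w],(400,int(400*h/w)),interpolation=cv2.INTER_CUBIC)
r1=np.hstack([f(a,245,70,140,105),f(b,100,150,140,105)]);r2=np.hstack([f(a,110,190,140,105),f(b,280,150,140,105)])
cv2.imwrite('pics/m0.png',np.vstack([r1,r2]))
E
```

```text
(no output)
```

View pics/m0.png

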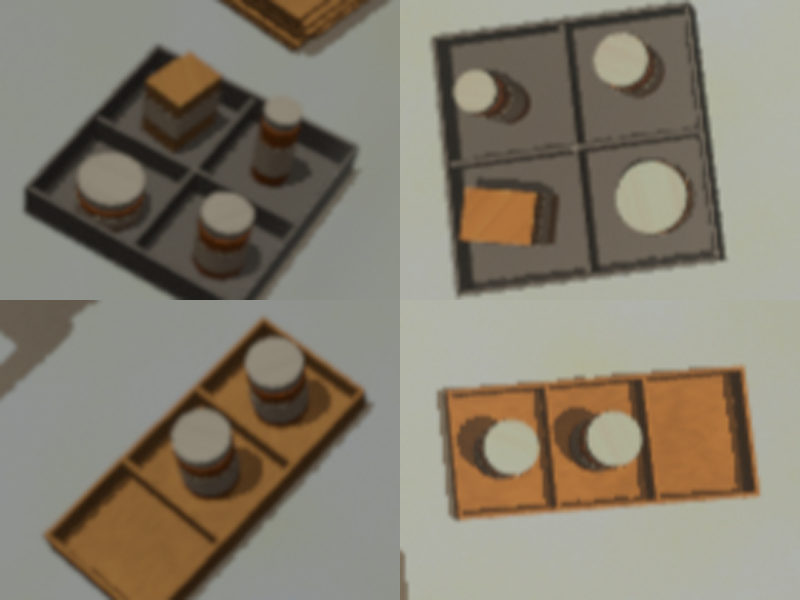

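View pics/top0.png

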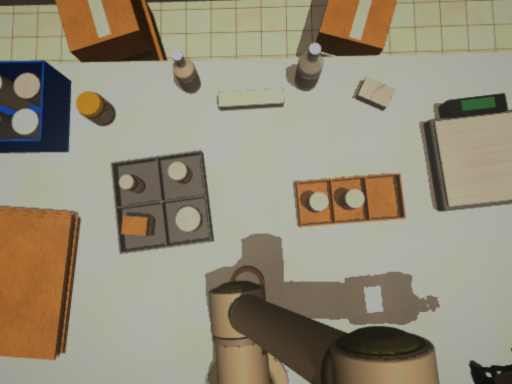

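The top view shows the target jar's lid at about (177,171) in the bin's far right compartment. The carton holds jars at (319,201) and (355,198), and its empty cell is at about (383,198), the robot's right-hand end. Next I fit poses from corners seen in both views.

```bash
python3 - <<'E'
from h import *
from scipy.optimize import least_squares
ims={c:env.get_image(c) for c in('scene','top')}
def fit(hx,hy,obs,x0):
    def w(p,c): 
        s,k=np.sin(p[3]),np.cos(p[3]); x,y=c[0]*hx,c[1]*hy
        return [p[0]+k*x-s*y,p[1]+s*x+k*y,p[2]]
    r=least_squares(lambda p:np.concatenate([proj(ims[cam],w(p,c))-px for cam,c,px in obs]),x0,x_scale=[.01,.01,.01,.1],loss='soft_l1')
    print(np.round(r.x[:3],4),'yaw',np.degrees(r.x[3]).round(2),'res',r.fun.round(1)); return w,r.x
t,s='top','scene'
w,p=fit(.064,.146,[(t,(1,1),(295,181.5)),(t,(1,-1),(399.7,173.8)),(t,(-1,-1),(405.3,217.9)),(t,(-1,1),(300,226.3)),(s,(-1,1),(202.8,197)),(s,(1,1),(237.8,223.3)),(s,(-1,-1),(125.8,273))],[.52,-.29,.03,0])
print('gap',w(p,(0,-96/146)), 'jars expected',w(p,(0,0))[:2],w(p,(0,96/146))[:2])
w,p=fit(.13,.13,[(t,(1,1),(111.6,163.3)),(t,(1,-1),(201.5,151.8)),(t,(-1,-1),(213.4,240.3)),(t,(-1,1),(120.3,252.6)),(s,(-1,1),(300,86.5)),(s,(1,1),(370,122.5)),(s,(-1,-1),(254,136))],[.51,.24,.04,0])
print('compartment',w(p,(64/130,-64/130)))
for n,a,b in(('jar',(177,171),(324.8,144.6)),('c1',(319.2,201.5),(205.9,212.1)),('c2',(354.6,198.3),(180.7,238))):
    # refine by bright-blob centroid near guess
    print(n,tri([px2ray(ims[t],a),px2ray(ims[s],b)]))
print(env.tcp_to_tips)
E
```

```text
[ 0.5137 -0.2929  0.0275] yaw 3.65 res [ 0.8 -0.4 -0.5 -0.8 -0.8  0.4 -0.2 -0.1 -0.4  0.2  0.1 -0.4 -0.8  0.1]
gap [np.float64(0.519852843684087), np.float64(-0.3886805061339804), np.float64(0.0275092789114949)] jars expected [np.float64(0.5137333715943843), np.float64(-0.2928757460155847)] [np.float64(0.5076138995046815), np.float64(-0.19707098589718897)]
[0.5157 0.2396 0.0362] yaw 6.82 res [ 0.1 -0.9 -0.3 -1.5 -1.4  0.7 -0.1  0.6 -0.6  0.1  0.2  0.2 -1.4  0.8]
compartment [np.float64(0.5868707745437627), np.float64(0.18367093185261463), np.float64(0.036232149371559615)]
jar (array([0.59542096, 0.18621495, 0.08051388]), [np.float64(0.0014296817200364744), np.float64(0.0014296817200366136)])
c1 (array([ 0.50654588, -0.19802193,  0.08197805]), [np.float64(0.0015363294495414498), np.float64(0.0015363294495414686)])
c2 (array([ 0.51367032, -0.29267948,  0.08125221]), [np.float64(0.0011981183907279896), np.float64(0.0011981183907280358)])
0.017
```

```bash
cat > go.py <<'E'
import sys; from h import *
from scipy.spatial.transform import Rotation as Ro
x,y,z,h=map(float,sys.argv[1:5]); h=np.radians(h)
s=env.observe(); R=np.array(s['tool_rot'])
T=np.array([[-np.sin(h),np.cos(h),0],[np.cos(h),np.sin(h),0],[0,0,-1]]).T
T[:,0]=np.cross(T[:,1],T[:,2])
print('shift',np.round(R.T@(np.array([x,y,z])-s['position']),4),'turn',Ro.from_matrix(R.T@T).as_rotvec().round(4),'t',s['time_s'],'pos',s['position'].round(4),'f',s['ft_force'].round(1),s['grip_width'])
E
python3 go.py .594 .185 .22 -38.2
```

```text
shift [ 0.6221 -0.5575  0.0283] turn [-0.     -0.     -0.6142] t 1.0 pos [ 0.1572 -0.527   0.2483] f [ 0.7  0.2 -0.1] 0.08536073844196652
```

```bash
python3 -m pendant '[[0.85,0.622,-0.557,0.0,0,0,-0.614],[0.85,0.622,-0.557,0.0,0,0,-0.614],[0.85,0.622,-0.557,0.0,0,0,-0.614],[0.85,0.622,-0.557,0.0,0,0,-0.614],[0.85,0.622,-0.557,0.0,0,0,-0.614]]' 40; python3 go.py .594 .185 .22 -38.2
```

```text
time_s: 1.62
position: [0.3214, -0.259, 0.2485]
tool_rot: [[0.619, 0.786, 0.001], [0.786, -0.619, -0.001], [-0.0, 0.001, -1.0]]
ft_force: [0.4, -0.9, 0.4]
grip_width: 0.0726
gripper_force: 0.0
shift [ 0.5175 -0.0605  0.0284] turn [ 0.0008  0.0001 -0.0002] t 1.625 pos [ 0.3214 -0.259   0.2485] f [ 0.4 -0.9  0.4] 0.07256073089806576
```

```bash
python3 -m pendant '[[0.85,0.517,-0.06,0.02,0,0,0],[0.85,0.517,-0.06,0.02,0,0,0],[0.85,0.517,-0.06,0.02,0,0,0],[0.85,0.517,-0.06,0.02,0,0,0],[0.85,0.517,-0.06,0.02,0,0,0]]'; python3 go.py .594 .185 .22 -38.2
```

```text
time_s: 2.25
position: [0.4852, 0.0072, 0.2365]
tool_rot: [[0.619, 0.786, 0.001], [0.786, -0.619, -0.0], [0.0, 0.001, -1.0]]
ft_force: [1.5, -2.2, 0.6]
grip_width: 0.0726
gripper_force: 0.0
shift [ 0.207  -0.0245  0.0165] turn [ 0.0008 -0.0002 -0.0001] t 2.25 pos [0.4852 0.0072 0.2365] f [ 1.5 -2.2  0.6] 0.07262881336585299
```

```bash
python3 -m pendant '[[0.85,0.207,-0.025,0.03,0,0,0],[0.85,0.207,-0.025,0.03,0,0,0],[0.85,0.207,-0.025,0.06,0,0,0],[0.85,0.207,-0.025,0.09,0,0,0],[0.85,0.207,-0.025,0.09,0,0,0]]'; python3 - <<'E'
from h import *
R={}
for c in('scene','top'):
    im=env.get_image(c);s=env.observe()
    x,y=map(int,proj(im,[.594,.185,.08])); k=im['image'][y-45:y+45,x-60:x+60].copy()
    R[c]=cv2.resize(k,None,fx=3.3,fy=3.3,interpolation=cv2.INTER_CUBIC); print(c,x-60,y-45)
    r=[(env.find_in(c,'jar_center')[:2])]; print(r, proj(im,[.594,.185,.045]))
    print(proj(im,s['position']+[0,0,-.017]))
cv2.imwrite('pics/m1.png',np.hstack(list(R.values())))
E
python3 go.py .594 .185 .053 -38.2
```

```text
time_s: 2.88
position: [0.5916, 0.1847, 0.1426]
tool_rot: [[0.617, 0.787, -0.007], [0.787, -0.617, -0.001], [-0.005, -0.005, -1.0]]
ft_force: [-1.1, -0.3, 0.0]
grip_width: 0.0725
gripper_force: 0.0
scene 263 99
[[{'bbox': [322.8, 154.4, 20.2, 32.9], 'conf': 0.97}]] [322.10651238 152.26086476]
[325.03535971 133.97825781]
top 117 126
[[{'bbox': [186.2, 171.9, 10.3, 19.4], 'conf': 0.67}]] [179.87206757 173.08261753]
[173.54335221 168.55196481]
shift [ 0.0023 -0.001   0.0952] turn [ 0.0021 -0.0018 -0.0013] t 3.075 pos [0.5931 0.1825 0.1482] f [-0.1  0.2  0.4] 0.07252739876097752
```

View pics/m1.png

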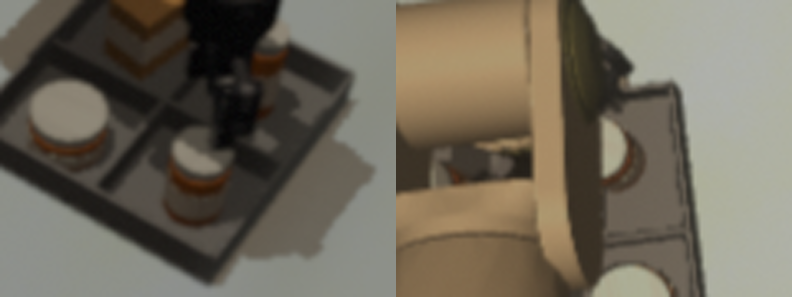

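```bash
python3 - <<'E'
from h import *
im=env.get_image('scene');s=env.observe();R=np.array(s['tool_rot'])
k=cv2.resize(im['image'][95:185,270:390],(800,600),interpolation=cv2.INTER_CUBIC)
def m(X,col):
    u=(proj(im,X)-[270,95])*800/120; cv2.circle(k,tuple(map(int,u)),4,col,-1)
for sg in(-1,1):
    for dx in(-.011,.011):
        m(s['position']+R@[dx,sg*.036,.017],(0,255,0)); m(s['position']+R@[dx,sg*.050,.017],(255,255,0))
for a in np.linspace(0,6.28,24): m([.594+.026*np.cos(a),.185+.026*np.sin(a),.085],(0,0,255)); m([.594+.027*np.cos(a),.185+.027*np.sin(a),.005],(255,0,255))
cv2.imwrite('pics/m2.png',k)
E
```

```text
(no output)
```

View pics/m2.png

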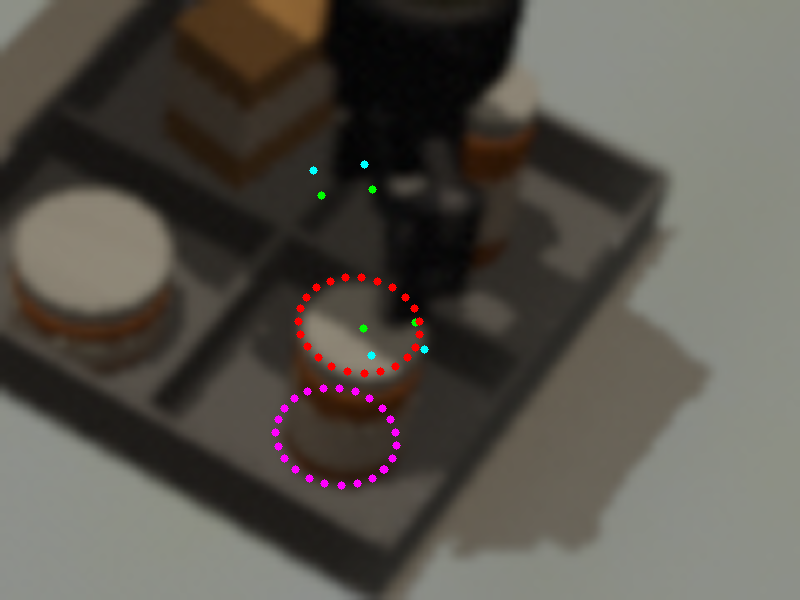

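```bash
python3 - <<'E'
from h import *
im=env.get_image('scene');s=env.observe();R=np.array(s['tool_rot']);print(s['position'],s['time_s'])
k=cv2.resize(im['image'][75:165,280:400],(800,600),interpolation=cv2.INTER_CUBIC)
k=(255*(k/255.)**.4).astype('uint8')
def m(X,col):
    u=(proj(im,X)-[280,75])*800/120; cv2.circle(k,tuple(map(int,u)),3,col,-1)
for z in np.arange(.017,-.15,-.02): m(s['position']+R@[0,0,z],(0,0,255))
for sg in(-1,1):
    for dx in(-.011,.011):
        for z in(.017,-.02):m(s['position']+R@[dx,sg*.050,z],(255,255,0))
for a,b in((1,1),(1,-1),(-1,-1),(-1,1)): m(s['position']+R@[a*.038,b*.0425,-.056],(0,255,0));m(s['position']+R@[b*.0425,a*.038,-.056],(0,255,255))
cv2.imwrite('pics/m3.png',k)
E
```

```text
[0.59304405 0.18253729 0.1480911 ] 3.175
```

View pics/m3.png

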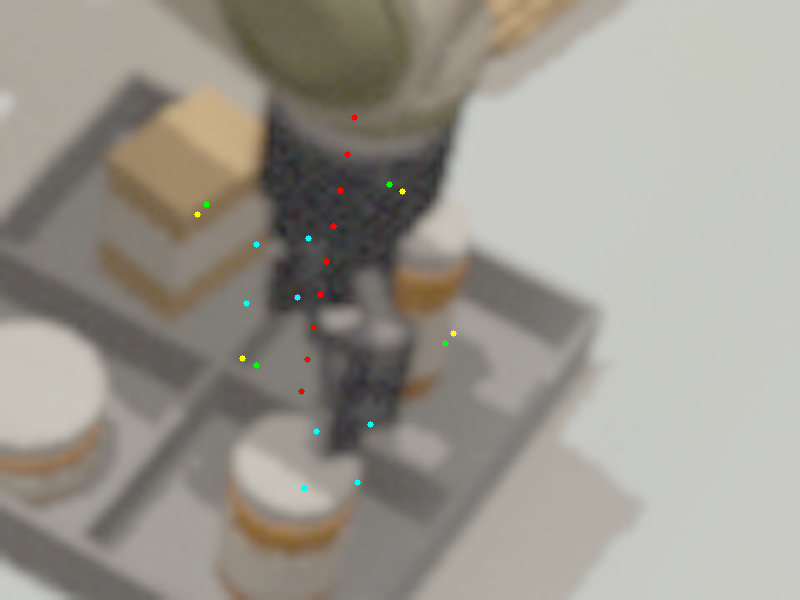

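The fingers straddle the jar, with its lid at about (297,465) in the crop. The gripper appears 3–5 mm off along tool x, well within the pad width. I'll descend straight down, with no x correction and the jaws slightly wider.

```bash
python3 -m pendant '[[0.93,0,-0.001,0.03,0.002,-0.002,0],[0.93,0,-0.001,0.06,0.002,-0.002,0],[0.93,0,-0.001,0.08,0.002,-0.002,0],[0.93,0,-0.001,0.1,0.002,-0.002,0],[0.93,0,-0.001,0.1,0.002,-0.002,0]]'; python3 go.py .592 .181 .048 -38.2
```

```text
time_s: 3.8
position: [0.5916, 0.1834, 0.0462]
tool_rot: [[0.619, 0.785, -0.004], [0.785, -0.619, -0.0], [-0.003, -0.003, -1.0]]
ft_force: [-0.8, -0.8, 0.0]
grip_width: 0.0793
gripper_force: 0.0
shift [-0.0016  0.0018 -0.0018] turn [-0.0029  0.0029 -0.001 ] t 3.8 pos [0.5916 0.1834 0.0462] f [-0.8 -0.8  0. ] 0.07925733281320248
```

No contact on the way down, so close.

```bash
python3 -m pendant '[[0.5,0,0,0,0,0,0],[0.5,0,0,0,0,0,0],[0.4,0,0,0,0,0,0],[0.4,0,0,0,0,0,0],[0.4,0,0,0,0,0,0]]' 40; python3 go.py .592 .181 .048 -38.2
```

```text
time_s: 4.42
position: [0.5927, 0.1838, 0.0481]
tool_rot: [[0.619, 0.786, 0.0], [0.786, -0.619, -0.0], [-0.0, 0.0, -1.0]]
ft_force: [0.1, -1.0, 6.6]
grip_width: 0.053
gripper_force: 42.1
shift [-0.0027  0.0012  0.0001] turn [ 0.0003  0.0001 -0.0003] t 4.425 pos [0.5927 0.1838 0.0481] f [ 0.1 -1.   6.6] 0.05299191379342788
```

```bash
python3 -m pendant '[[0.4,0,0,-0.02,0,0,0],[0.4,0,0,-0.06,0,0,0],[0.4,0,0,-0.11,0,0,0],[0.4,0,0,-0.16,0,0,0],[0.4,0,0,-0.16,0,0,0]]'; python3 go.py .520 -.389 .2 3.65
```

```text
time_s: 5.05
position: [0.5936, 0.1842, 0.211]
tool_rot: [[0.618, 0.786, 0.006], [0.786, -0.618, 0.001], [0.004, 0.004, -1.0]]
ft_force: [0.2, 0.7, -2.1]
grip_width: 0.0532
gripper_force: 42.6
shift [-0.496   0.2967  0.0101] turn [ 0.0056 -0.0025 -0.7305] t 5.05 pos [0.5936 0.1842 0.211 ] f [ 0.2  0.7 -2.1] 0.053170661746921255
```

Lifted: the force is −2 N, which fits 0.2 kg. Traverse at a gentler pace.

```bash
python3 -m pendant '[[0.4,-0.03,0.018,0,0,0,-0.05],[0.4,-0.075,0.045,0,0,0,-0.15],[0.4,-0.12,0.072,0,0,0,-0.25],[0.4,-0.165,0.099,0,0,0,-0.35],[0.4,-0.21,0.126,0,0,0,-0.45]]'; python3 go.py .520 -.389 .2 3.65
```

```text
time_s: 5.68
position: [0.5605, -0.0604, 0.2055]
tool_rot: [[0.212, 0.977, -0.004], [0.977, -0.212, 0.0], [-0.001, -0.004, -1.0]]
ft_force: [0.3, -0.1, -1.3]
grip_width: 0.0531
gripper_force: 42.5
shift [-0.3297  0.0301  0.0056] turn [-4.500e-03  1.000e-04 -2.773e-01] t 5.675 pos [ 0.5605 -0.0604  0.2055] f [ 0.3 -0.1 -1.3] 0.05313467701535938
```

```bash
python3 -m pendant '[[0.4,-0.05,0.005,0,0,0,-0.05],[0.4,-0.1,0.01,0,0,0,-0.1],[0.4,-0.15,0.015,0,0,0,-0.16],[0.4,-0.2,0.02,0,0,0,-0.22],[0.4,-0.25,0.025,0,0,0,-0.277]]'; python3 go.py .520 -.389 .2 3.65
```

```text
time_s: 6.3
position: [0.5313, -0.3097, 0.2055]
tool_rot: [[-0.062, 0.998, -0.004], [0.998, 0.062, 0.001], [0.001, -0.004, -1.0]]
ft_force: [0.1, -0.4, -1.4]
grip_width: 0.053
gripper_force: 42.5
shift [-0.0784 -0.0161  0.0055] turn [-0.0041 -0.0014 -0.0019] t 6.3 pos [ 0.5313 -0.3097  0.2055] f [ 0.1 -0.4 -1.4] 0.05304270958627032
```

```bash
python3 -m pendant '[[0.4,-0.045,-0.01,0.005,0,0,0],[0.4,-0.078,-0.016,0.03,0,0,0],[0.4,-0.078,-0.016,0.06,0,0,0],[0.4,-0.078,-0.016,0.085,0,0,0],[0.4,-0.078,-0.016,0.085,0,0,0]]'; cat > look.py <<'E'
import sys; from h import *
R=[]
for c in('scene','top'):
    im=env.get_image(c);s=env.observe();p=s['position']
    x,y=map(int,proj(im,[.52,-.389,.05])); x-=45;y-=60
    k=cv2.resize(im['image'][y:y+90,x:x+90],(400,400),interpolation=cv2.INTER_CUBIC);k=(255*(k/255.)**.6).astype('uint8')
    def m(X,col): cv2.circle(k,tuple(map(int,(proj(im,X)-[x,y])*400/90)),2,col,-1)
    a=np.radians(3.65)
    for sx in(-1,1):
        for sy in(-1,1):
            dx,dy=.06*sx,.046*sy; q=[.52+dx*np.cos(a)-dy*np.sin(a),-.389+dx*np.sin(a)+dy*np.cos(a)]
            m(q+[.035],(0,255,0)); m(q+[.004],(255,255,0))
    for t in np.linspace(0,6.28,16): m([p[0]+.027*np.cos(t),p[1]+.027*np.sin(t),p[2]-.043],(255,0,255)); m([p[0]+.026*np.cos(t),p[1]+.026*np.sin(t),p[2]+.037],(0,0,255))
    R.append(k)
    print(c,[(np.round(r['bbox'],1),round(r['conf'],2)) for r in env.find_in(c,'jar_center')[:3]],proj(im,p-[0,0,.003]))
cv2.imwrite(sys.argv[1],np.hstack(R))
E
python3 look.py pics/m4.png; python3 go.py .520 -.389 .047 3.65
```

```text
time_s: 6.92
position: [0.5195, -0.3864, 0.119]
tool_rot: [[-0.06, 0.998, -0.007], [0.998, 0.06, 0.004], [0.004, -0.007, -1.0]]
ft_force: [0.4, -0.5, -2.0]
grip_width: 0.0529
gripper_force: 42.6
scene [(array([150.7, 264.9,  24.7,  21.6]), 0.76)] [150.8511239  258.73053181]
top [] [395.22852912 193.50948698]
shift [-0.0013 -0.0008  0.0759] turn [-0.0015  0.0017 -0.0036] t 7.125 pos [ 0.5209 -0.3875  0.1229] f [-0.1 -1.2 -0.7] 0.05300163542910918
```

View pics/m4.png

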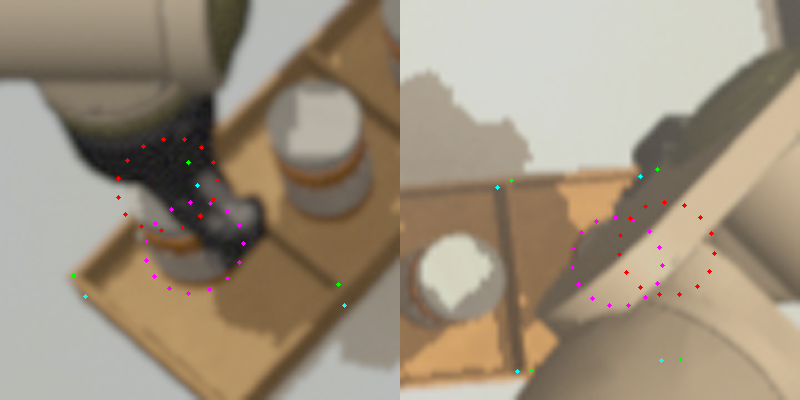

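The jar's underside in the scene crop, at about (190,283), sits on the predicted circle inside the empty cell. Descending, slowly at the end.

```bash
python3 -m pendant '[[0.4,-0.001,-0.001,0.02,0,0,0],[0.4,-0.001,-0.001,0.04,0,0,0],[0.4,-0.001,-0.001,0.055,0,0,0],[0.4,-0.001,-0.001,0.065,0,0,0],[0.4,-0.001,-0.001,0.065,0,0,0]]'; python3 go.py .520 -.389 .047 3.65
```

```text
time_s: 7.75
position: [0.5193, -0.3883, 0.0564]
tool_rot: [[-0.06, 0.998, -0.003], [0.998, 0.06, 0.0], [0.0, -0.003, -1.0]]
ft_force: [-0.6, -1.1, -1.2]
grip_width: 0.0529
gripper_force: 42.6
shift [-0.0007  0.0006  0.0094] turn [-0.0032 -0.0003 -0.0037] t 7.75 pos [ 0.5193 -0.3883  0.0564] f [-0.6 -1.1 -1.2] 0.0528505355647635
```

```bash
python3 -m pendant '[[0.4,0,0,0.003,0,0,0],[0.4,0,0,0.006,0,0,0],[0.4,0,0,0.008,0,0,0],[0.4,0,0,0.008,0,0,0],[0.4,0,0,0.008,0,0,0]]'; python3 go.py .520 -.389 .047 3.65
```

```text
time_s: 8.38
position: [0.5194, -0.3884, 0.0488]
tool_rot: [[-0.06, 0.998, -0.003], [0.998, 0.06, -0.0], [-0.0, -0.003, -1.0]]
ft_force: [0.4, 0.6, -1.6]
grip_width: 0.0528
gripper_force: 42.6
shift [-0.0006  0.0006  0.0018] turn [-0.0027  0.0003 -0.0038] t 8.375 pos [ 0.5194 -0.3884  0.0488] f [ 0.4  0.6 -1.6] 0.052839370120933066
```

```bash
python3 -m pendant '[[0.4,0,0,0.001,0,0,0],[0.4,0,0,0.001,0,0,0],[0.4,0,0,0.002,0,0,0],[0.4,0,0,0.002,0,0,0]]'; python3 go.py .520 -.389 .047 3.65
```

```text
time_s: 8.88
position: [0.5194, -0.3884, 0.0471]
tool_rot: [[-0.06, 0.998, -0.003], [0.998, 0.06, -0.001], [-0.0, -0.003, -1.0]]
ft_force: [-2.0, 1.1, 3.4]
grip_width: 0.0529
gripper_force: 42.9
shift [-0.0006  0.0006  0.0001] turn [-0.0026  0.0005 -0.0037] t 8.875 pos [ 0.5194 -0.3884  0.0471] f [-2.   1.1  3.4] 0.05293526800709413
```

Contact at the expected height (+3.4 N). Release gradually.

```bash
python3 -m pendant '[[0.62,0,0,0,0,0,0],[0.65,0,0,0,0,0,0],[0.7,0,0,0,0,0,0],[0.82,0,0,0,0,0,0],[0.82,0,0,0,0,0,0]]' 20; python3 go.py .520 -.389 .2 3.65
```

```text
time_s: 9.5
position: [0.5194, -0.3884, 0.0466]
tool_rot: [[-0.06, 0.998, -0.003], [0.998, 0.06, -0.0], [-0.0, -0.003, -1.0]]
ft_force: [-0.2, 0.1, -0.4]
grip_width: 0.0701
gripper_force: 0.0
shift [-7.000e-04  1.000e-04 -1.534e-01] turn [-0.0029  0.0002 -0.0036] t 9.5 pos [ 0.5194 -0.3884  0.0466] f [-0.2  0.1 -0.4] 0.07014222507667885
```

```bash
python3 -m pendant '[[0.82,0,0,-0.02,0,0,0],[0.82,0,0,-0.06,0,0,0],[0.82,0,0,-0.12,0,0,0],[0.82,0,0,-0.18,0,0,0],[0.82,0,0,-0.18,0,0,0]]'; python3 -m pendant '[[0.82,0.05,0,0,0,0,0],[0.82,0.11,0,0,0,0,0],[0.82,0.17,0,0,0,0,0],[0.82,0.22,0,0,0,0,0],[0.82,0.22,0,0,0,0,0]]'; python3 look.py pics/m5.png
```

```text
time_s: 10.12
position: [0.5209, -0.3893, 0.2322]
tool_rot: [[-0.06, 0.998, 0.004], [0.998, 0.06, -0.008], [-0.008, 0.004, -1.0]]
ft_force: [0.1, 0.8, -1.3]
grip_width: 0.0697
gripper_force: 0.0
time_s: 10.75
position: [0.5061, -0.1657, 0.2263]
tool_rot: [[-0.064, 0.998, -0.004], [0.998, 0.064, 0.001], [0.001, -0.004, -1.0]]
ft_force: [0.6, -0.6, 1.2]
grip_width: 0.0699
gripper_force: 0.0
scene [] [209.7492158  173.75734701]
top [(array([390.2, 198.7,  17.7,  23.2]), 0.56)] [315.7054572  196.75473249]
```

View pics/m5.png

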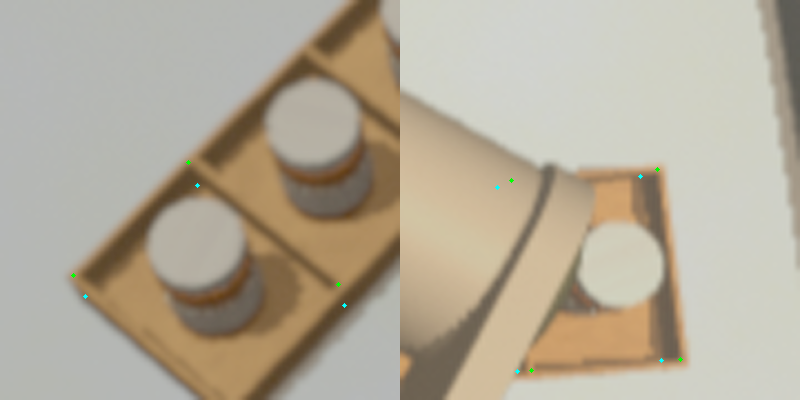

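The jar stands upright in the middle of the cell, with its lid at about (197,243) in the scene crop and the neighbouring jar undisturbed.

```bash
python3 -c "
from rig import env
print(env.close_job())"
```

```text
the job is handed in; nothing more can be done
None
```

The matching jar now stands upright in the carton's empty cell, lowered to contact before release; the job was handed in at about 11 s on the robot's clock.

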